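# Load a specimen holder on the keyed loading stand and set its clamp lever

### The job

Take the specimen holder with six mounts and put it on the loading stand's square-keyed spindle, turning it under light pressure until it drops fully home, flat on the stand. Then swing the stand's clamp lever to the middle mark and let go. Leave everything else on the bench where it stands.

Things in the scene. Friction and masses are not known exactly. Their poses are not given: they have to be found in the camera images.
- holder: the wanted specimen holder: aluminium disc 130 mm across, 14 mm thick, with SIX black round mounts (23 mm across, standing 12 mm above the disc, centres 47 mm from the axis) round a square hub. 0.5 to 0.8 kg. Origin: centre of the underside; z up along the bore; x and y at right angles to the hub's flats. Starts flat on the table at any yaw
- hub_top (a point): centre of the top of that holder's square hub, 80 mm above its underside; axes those of the holder. The hub is 44 mm over its flats, plain and free to grip on any two opposite flats above the mounts. A 25 mm square bore, its sides parallel to the hub's, runs right through hub and disc
- seat (a point): on the spindle axis, on the flat top of the stand's dark steel pedestal (90 mm across), 60 mm above the table: where the centre of the holder's underside must come to rest. z up, x and y those of the stand, NOT of the square. The stand is a fixed round grey casting 180 mm across, 30 mm high below the pedestal
- square_top (a point): centre of the top of the spindle's square section: 22 mm square, from the seat to 24 mm above it. Fixed, it does not turn. Its angle differs each time and is NOT given by this frame: see or feel it. A holder at a wrong angle stops on its corners, 24 mm above the seat; pressed lightly and turned by at most 45 degrees either way it drops to the seat once within about 7 degrees of fit
- pilot_tip (a point): tip of the round pilot on top of the square, 56 mm above the seat, on the spindle axis. The pilot is 22 mm across up to 44 mm above the seat, then tapers to 10 mm at the tip; it centres the holder's bore
- lever (a joint): angle of the stand's clamp lever, a flat steel bar with an upright black knob swinging level over a grey quadrant with three black marks. 0 = released stop (first mark), 0.873 = middle mark, 1.746 = far stop (third mark); grows clockwise seen from above. Stays where it is left (friction about 2 N at the knob). Starts between 0 and 0.45
- lever_knob (a point): on the axis of the lever's upright round knob, 75 mm above the table, a good height to grip. The knob is 24 mm across, from 39 to 95 mm above the table, 80 mm from the pivot
- lever_pivot (a point): on the lever's upright pivot axis, 75 mm above the table, 85 mm from the spindle axis along the stand's y; axes those of the stand, z up. At the middle mark the lever points along this frame's +y, straight away from the spindle; at 0 it is turned 50 degrees (0.873 rad) anticlockwise from there, seen from above
- other_holder: another specimen holder with the same disc and hub but only THREE larger mounts (31 mm across); not wanted, to be left alone. Origin: centre of the underside
- bottle: bystander: white bottle with a black cap, 56 mm across, 150 mm high, standing between the two holders; origin: centre of its underside
- jar: bystander: low amber glass jar, 56 mm across, 70 mm high, standing beside the stand near the third-mark side of the lever; origin: centre of its underside
- scriber: bystander: screwdriver-like hand scriber with a wooden handle lying on the table, 150 mm long, handle 25 mm thick; origin near its middle
- mug: bystander: brown mug, 76 mm across, 85 mm high; origin: centre of its underside
- calculator: bystander: grey pocket calculator, 75 x 145 x 18 mm, lying flat; origin: centre of its underside
- tray: bystander: open steel tray 70 x 140 x 30 mm; origin: centre of its underside
Mind the look-alikes: they are no part of the job. What is shaped like the holder but blue or purple is not meant.

How it is judged (in metres and radians):
On the way, in this order (a step that is already met when the one before it is completed fails the run):
1. the six-mount holder has dropped over the square and lies flat on the stand (z of holder in the frame of seat between -0.004 and 0.003 m and horizontal distance between holder and seat below 0.004 m and angle between holder's own z axis and vertical below 0.04 rad), for 0.2 s.
2. then the clamp lever stands at the middle mark (value of joint lever between 0.753 and 0.993 rad), for 0.2 s.
At the end, for the whole second after the job is handed in: the six-mount holder is at rest on the seat (underside within 3 mm above it, within 4 mm of its axis, tilted less than 0.04 rad), and the clamp lever is at rest within 0.12 rad of the middle mark (0.753 to 0.993) (all of step 1 and all of step 2 and linear speed of holder below 0.02 m/s and velocity of joint lever between -0.05 and 0.05 rad/s); the robot touches nothing.
It fails at once if a bystander (other holder, bottle, jar, scriber, mug, calculator or tray) is moved more than 25 mm or the bottle, jar or mug is tipped over (distance of any of other_holder, bottle, jar, scriber, mug, calculator, tray from where it was at the start of the episode above 0.025 m or angle between any of bottle, jar, mug's own z axis and vertical above 0.6 rad).
It also fails if it takes over 72 s, if anything falls off the work surface, if the arm or the gripper's body presses on something with over 40 N, if the wrist force passes 120 N, or if a joint passes its speed limit or range.

### The arm

A 6-joint arm with a two-finger parallel gripper is mounted at the origin on the work surface. World frame = base frame: x ahead of the robot, y to its left, z up, the work surface at z = 0. Lengths are in mm, angles in degrees, forces in N, time in s.
With the tool pointing down it reaches from about 350 to 850 mm from the base axis. Payload 8.1 kg.
Tool frame: the origin (TCP) lies midway between the tips of the shut fingers; the grasp point (between the pads) lies 19 mm behind it; z points along the fingers, y is the line along which they close (so a half turn about z gives the same grasp; the last joint's range is limited). The gripper opens to 85 mm and grips with 20 to 120 N. Pads are 22 mm wide; open, the fingers measure 114 mm over their backs; the gripper's body (76 mm by 85 mm) begins 54 mm behind the grasp point. The pads swing forward as they close: fully open they stand 13 mm farther back than shut.
Start: joints at [-78.919, 7.471, 85.268, -0, 87.261, -4.893], TCP at [165.142, -576.831, 231.292] pointing down, gripper open.
Joint ranges: [-169.43, 169.43], [-51.17, 129.36], [1.28, 143.12], [-76.62, 256.62], [0, 156.53], [-152.29, 152.29]. Speed limits (degrees/s): [136.94, 136.94, 159.86, 180, 180, 180].

### API

Orientations are given as [roll, pitch, yaw] about the fixed x, y, z axes, in that order (R = Rz(yaw) Ry(pitch) Rx(roll)).
In Python, from bench import r gives the robot as it stands. The module is installed in compiled form; this text tells all that it offers.
- The arm moves only by the tool jog_arm, never from a script. Its argument "rows" is a list of rows, each a list of 2 entries, a list of its own where there are three numbers: the shift along the tool's x, y, z in mm, then the turn, a rotation vector about the tool's x, y, z in rad. A call has 1 to 10 rows; each row is the pose to reach, as a shift and turn from the pose commanded when the call began, along the tool's axes at that moment; what a row does not reach only later rows make up. A row lasts 1/10 s, in which the tool goes at most 50 mm and 8.59 degrees, less where a joint would pass 70% of its speed; a pose out of reach is approached as far as the arm can. A call with a gripper value outside its range is refused whole. "grip" is the finger opening in mm, from 0 to 85.4, set as the call begins (left out, the last holds). The fingers move at their own pace and stop on an object; "force" is the grip in N (left out, the last holds). Time passes only in rows, so rows that repeat a pose let the fingers close. It gives the time, the measured TCP pose, the force, the opening and the grip force at its end, in the units of the state.
- r.sense(): the state, without advancing time (a new reading comes with each control period).
- r.snapshot(name): name is "side" or "top"; returns (picture, depth): 480x640x3 uint8, blue, green, red; 480x640 float32, mm along the optical axis (not along the pixel's ray), 0 where there is no reading.
- r.camera_params(name): a dict with "fx", "fy", "cx", "cy" (pixels), "pose" (4x4, takes a point from camera to world coordinates). Camera axes: x right, y down, z forward; pixel columns grow to the right and rows downward; lengths in mm; the calibration is good to about 2 mm. A picture is of the moment at which its call begins. camera_params takes no time and is no camera call.
- r.hand_in(): hands the job in; it is judged then, once.
The state is a dict: "time": time; "joint_pos": joint angles; "qd": joint speeds; "joint_efforts": joint torques, N m; "tool_pos": TCP position; "tcp_rot": TCP orientation; "ft_force": force on the tool from outside, world axes, zero at the start; "wrist_torque": the same for the moment, N m; "finger_gap": finger opening in mm; "grip_force": force on a finger pad.
Only numpy, scipy, OpenCV 4.12 (cv2) and the standard library are available. Lean on these libraries where they do the work, as an engineer would, in place of code of your own. Each camera call takes 0.05 s, during which the arm holds its last target. There are 200 camera calls.

## Working session

There is one attempt and no reset: what is moved stays moved. The work goes in short steps, Python scripts to look and compute and a tool call to move; the robot and the scene stay as the last step left them, time stands still between calls to the robot, and variables do not carry over. Pictures are saved under pics/ and viewed, at most 10 in all, crops included, and the job is handed in when it is done.

Besides the shell and the picture viewer there is one more tool, called after "Emit:" in YAML: its name, and indented under it one key for each argument. jog_arm: Moves the arm, as the interface text tells. Its arguments: {"type":"object","properties":{"rows":{"type":"array"},"grip":{"type":"number"},"force":{"type":"number"}},"required":["rows"]}

```bash
mkdir -p pics
cat > h.py <<'E'
import numpy as np, cv2
from bench import r
def cloud(name):
    img,d=r.snapshot(name); p=r.camera_params(name)
    v,u=np.mgrid[:480,:640]
    P=np.dstack([(u-p['cx'])/p['fx']*d,(v-p['cy'])/p['fy']*d,d,np.ones_like(d)])@np.array(p['pose']).T
    P=P[...,:3]; P[d<=0]=np.nan
    return img,P
def ray(name,u,v,z):
    p=r.camera_params(name);T=np.array(p['pose'])
    d=T[:3,:3]@np.array([(u-p['cx'])/p['fx'],(v-p['cy'])/p['fy'],1]);o=T[:3,3]
    return o+d*(z-o[2])/d[2]
E
python3 - <<'E'
from h import *
for n in('top','side'):
    i,P=cloud(n);cv2.imwrite(f'pics/{n}0.png',i);np.savez(f'{n}0.npz',i=i,P=P)
    print(n,np.round(r.camera_params(n)['pose'],3).tolist(),r.camera_params(n)['fx'])
print(r.sense())
E
```

```text
top [[0.023, -0.988, 0.15, 382.077], [-0.999, -0.027, -0.024, -49.043], [0.028, -0.149, -0.988, 1150.017], [0.0, 0.0, 0.0, 1.0]] 439.1200332622078
side [[-0.754, -0.49, 0.438, -107.756], [-0.657, 0.56, -0.505, 680.626], [0.002, -0.668, -0.744, 1202.963], [0.0, 0.0, 0.0, 1.0]] 577.4271008537635
{'time': 0.1, 'joint_pos': array([-7.89195969e+01,  7.51333398e+00,  8.53230718e+01, -2.87968321e-04,
        8.72632147e+01, -4.89350106e+00]), 'qd': array([ 0.00784306, -0.10804936, -0.2231793 , -0.01066944,  0.07283573,
        0.01514796]), 'joint_efforts': array([ 1.79848324e-03, -5.70949817e+01, -5.01941550e+01, -9.90070703e-05,
        8.02490395e-03,  2.17615315e-05]), 'tool_pos': array([ 165.03700913, -576.32767017,  230.32242598]), 'tcp_rot': array([-1.79900718e+02, -8.21144822e-03,  1.59739110e+01]), 'ft_force': array([ 0.88366613,  0.86410628, -0.20561536]), 'wrist_torque': array([0.00014629, 0.03253227, 0.02485901]), 'grip_force': 0.0, 'finger_gap': 85.13698404520902}
```

View pics/top0.png

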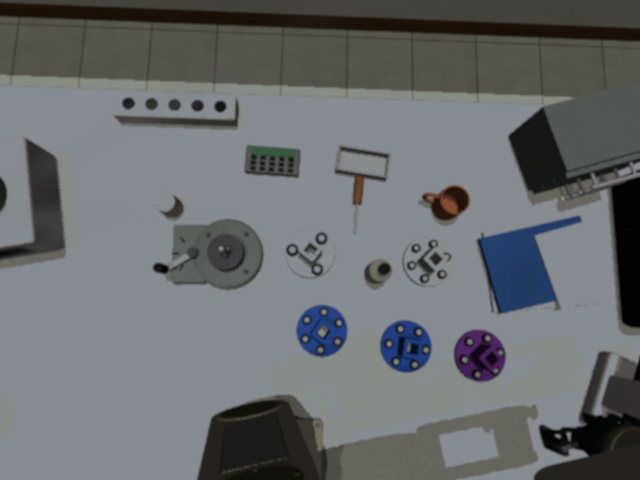

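View pics/side0.png

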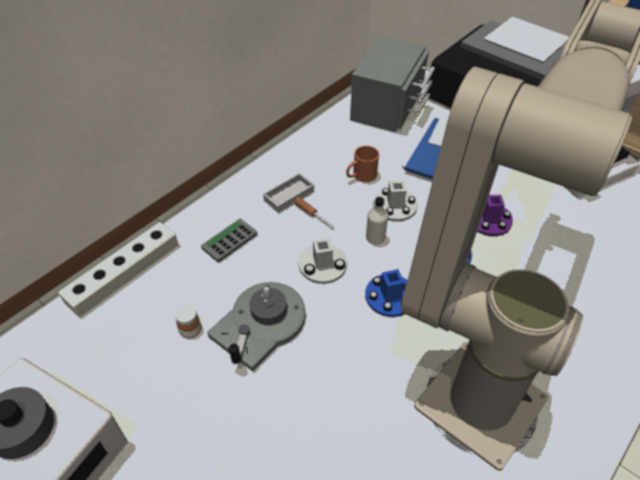

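Candidates in the top view: a silver disc at (427,261) with six mounts, a silver disc at (310,252) with three, blue discs at (322,330) and (406,346), and a purple disc at (480,355). I choose (427,261). The stand is at (225,253), the knob at (160,267) and the jar at (170,205). Next I check the choice in a close crop and measure.

```bash
cat > m.py <<'E'
from h import *
D=np.load('top0.npz');i,P=D['i'],D['P']
a=cv2.resize(i[225:297,390:465],(400,384),interpolation=3);b=cv2.resize(i[210:297,145:270],(400,278),interpolation=3)
c=np.zeros((384,800,3),np.uint8);c[:,:400]=a;c[:278,400:]=b;cv2.imwrite('pics/crop0.png',c)
v,u=np.mgrid[:480,:640]
def hts(name,u0,u1,v0,v1,lo,hi):
    D=np.load(name+'0.npz');Q=D['P'][v0:v1,u0:u1].reshape(-1,3);Q=Q[(Q[:,2]>lo)&(Q[:,2]<hi)];return Q
for n,(box) in {'top':(395,465,225,300),'side':(372,425,170,225)}.items():
    Q=hts(n,*box,70,90);R=cv2.minAreaRect(Q[:,:2].astype(np.float32));print(n,'hubtop',len(Q),Q.mean(0).round(1),R)
    Q=hts(n,*box,8,20);print(n,'disc',len(Q),Q.mean(0).round(1),cv2.minEnclosingCircle(Q[:,:2].astype(np.float32)))
for n,(box) in {'top':(150,270,210,300),'side':(200,310,275,370)}.items():
    for nm,lo,hi in(('ped',52,66),('pilot',88,120),('base',22,36)):
        Q=hts(n,*box,lo,hi)
        if len(Q):print(n,nm,len(Q),Q.mean(0).round(1),cv2.minEnclosingCircle(Q[:,:2].astype(np.float32)))
for n,(box) in {'top':(145,180,255,280),'side':(222,252,335,370)}.items():
    Q=hts(n,*box,85,105)
    if len(Q):print(n,'knob',len(Q),Q.mean(0).round(1),cv2.minEnclosingCircle(Q[:,:2].astype(np.float32)))
E
python3 m.py
```

```text
top hubtop 253 [ 505.8 -374.6   79.7] ((506.43017578125, -375.52984619140625), (44.04613494873047, 45.130027770996094), 44.72100830078125)
top disc 1092 [ 503.1 -369.3   14.4] ((504.2152404785156, -375.4648742675781), 66.40735626220703)
side hubtop 225 [ 493.2 -344.4   79.2] ((480.4107971191406, -312.2265930175781), (56.014347076416016, 204.39312744140625), 20.707612991333008)
side disc 512 [ 495.1 -383.1   14.1] ((512.718505859375, -418.80615234375), 111.26972198486328)
top ped 957 [512.6 149.2  60.7] ((537.3685913085938, 212.29884338378906), 115.9636459350586)
top pilot 157 [488.6 221.4 101.3] ((486.60040283203125, 220.0439453125), 89.794921875)
top base 3900 [510.7 176.5  29. ] ((540.92138671875, 195.56842041015625), 146.7786407470703)
side ped 815 [504.6 154.9  59.3] ((495.04833984375, 204.3749542236328), 109.41585540771484)
side pilot 177 [486.5 219.6  99.3] ((483.1405029296875, 221.83505249023438), 89.52796936035156)
side base 3387 [501.5 185.3  27.9] ((519.4052734375, 185.59381103515625), 131.01858520507812)
top knob 84 [466.3 296.1  94.4] ((467.1704406738281, 297.10064697265625), 11.844292640686035)
side knob 97 [463.4 297.8  92.7] ((466.5079040527344, 296.93402099609375), 13.803211212158203)
```

View pics/crop0.png

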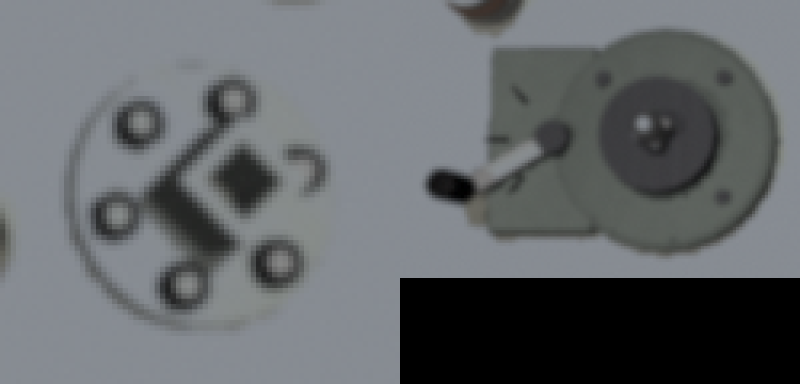

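The crop shows five clear mounts plus a sixth in glare at the right, round a square hub turned about 45°, so the choice holds. The square on the spindle can't be read clearly. I refine the spindle axis, bottle and lever.

```bash
cat > m2.py <<'E'
from h import *
from scipy.optimize import least_squares
def sel(n,lo,hi,c,rad):
    P=np.load(n+'0.npz')['P'].reshape(-1,3);return P[(P[:,2]>lo)&(P[:,2]<hi)&(np.hypot(P[:,0]-c[0],P[:,1]-c[1])<rad)]
for n in('top','side'):
    Q=sel(n,54,66,(505,135),65);(c,rr)=cv2.minEnclosingCircle(Q[:,:2].astype(np.float32));print(n,'ped',len(Q),Q.mean(0).round(1),np.round(c,1),round(rr,1))
    Q=sel(n,70,130,(505,140),40);print(n,'pilot',len(Q),Q.mean(0).round(1),Q.max(0).round(1),Q.min(0).round(1))
    Q=sel(n,107,125,(505,140),40);print(n,'tip',len(Q),Q.mean(0).round(1))
    Q=sel(n,120,170,(490,-270),80);print(n,'bottle',len(Q),Q.mean(0).round(1))
    Q=sel(n,33,60,(505,220),25);print(n,'pivot?',len(Q),Q.mean(0).round(1), Q[:,2].max())
    # edge pixels of pedestal (dark) in picture
    i=np.load(n+'0.npz')['i']; hsv=cv2.cvtColor(i,cv2.COLOR_BGR2GRAY)
    m=(hsv<75).astype(np.uint8)
    x0,x1,y0,y1=(190,265,220,290) if n=='top' else (240,310,275,335)
    k=np.zeros_like(m);k[y0:y1,x0:x1]=m[y0:y1,x0:x1]
    C=max(cv2.findContours(k,0,1)[0],key=cv2.contourArea);(e)=cv2.fitEllipse(C);print(n,'dark ellipse',e,ray(n,*e[0],60).round(1))
    # base contour points
    P=np.load(n+'0.npz')['P'];
    Q=sel(n,26,34,(505,140),98);R=Q[:,:2]
    (c,rr)=cv2.minEnclosingCircle(R[R[:,1]<150].astype(np.float32));print(n,'base',np.round(c,1),round(rr,1))
E
python3 m2.py
```

```text
top ped 926 [512.3 144.7  60.7] [513.1 145.3] 45.2
top pilot 105 [510.9 142.4 101.3] [522.8 159.5 120. ] [499.  130.9  72.7]
top tip 52 [512.8 144.6 112.2]
top bottle 116 [ 472.1 -235.3  148.4]
top pivot? 130 [508.1 227.6  43.4] 51.72410036535689
top dark ellipse ((225.99705505371094, 252.50485229492188), (36.81563949584961, 38.210960388183594), 119.43224334716797) [510.6 141.6  60. ]
top base [513.  144.1] 89.2
side ped 756 [506.9 148.8  59.5] [510.3 144. ] 47.5
side pilot 152 [506.7 148.5  95. ] [524.1 160.2 119.7] [496.3 135.9  70.5]
side tip 38 [509.9 146.6 112.3]
side bottle 124 [ 468.8 -233.3  141.2]
side pivot? 126 [505.3 229.8  42.6] 52.058484566487095
side dark ellipse ((267.87261962890625, 305.3898620605469), (34.66916275024414, 36.41004943847656), 115.89048767089844) [504.1 151.4  60. ]
side base [509.4 138.6] 88.4
```

Emit:
jog_arm:
  rows:
    - [[383,-100,80],[0,0,-0.502]]
    - [[383,-100,80],[0,0,-0.502]]
    - [[383,-100,80],[0,0,-0.502]]
    - [[383,-100,80],[0,0,-0.502]]
    - [[383,-100,80],[0,0,-0.502]]
    - [[383,-100,80],[0,0,-0.502]]
    - [[383,-100,80],[0,0,-0.502]]
    - [[383,-100,80],[0,0,-0.502]]
    - [[383,-100,80],[0,0,-0.502]]
    - [[383,-100,80],[0,0,-0.502]]
  grip: 85
  force: 60

```text
time: 1.1
tool_pos: [506.5, -373.7, 150.0]
tcp_rot: [-179.9, 0.0, 44.9]
ft_force: [-0.4, -0.9, -0.2]
finger_gap: 84.8
grip_force: 0.0
```

Emit:
jog_arm:
  rows:
    - [[-1,1,20],[0,0,0]]
    - [[-1,1,50],[0,0,0]]
    - [[-1,1,80],[0,0,0]]
    - [[-1,1,95],[0,0,0]]
    - [[-1,1,104],[0,0,0]]
    - [[-1,1,108],[0,0,0]]
    - [[-1,1,108],[0,0,0]]

```text
time: 1.8
tool_pos: [505.9, -377.3, 44.0]
tcp_rot: [180.0, 0.0, 44.7]
ft_force: [-0.0, 0.8, 0.1]
finger_gap: 85.2
grip_force: 0.0
```

Emit:
jog_arm:
  rows:
    - [[0,0,0],[0,0,0]]
    - [[0,0,0],[0,0,0]]
    - [[0,0,0],[0,0,0]]
    - [[0,0,0],[0,0,0]]
    - [[0,0,0],[0,0,0]]
    - [[0,0,0],[0,0,0]]
    - [[0,0,0],[0,0,0]]
    - [[0,0,0],[0,0,0]]
  grip: 30
  force: 60

```text
time: 2.6
tool_pos: [506.7, -377.5, 44.6]
tcp_rot: [179.9, -0.0, 44.7]
ft_force: [1.4, -0.7, 6.5]
finger_gap: 43.1
grip_force: 63.8
```

Emit:
jog_arm:
  rows:
    - [[0,0,-5],[0,0,0]]
    - [[0,0,-20],[0,0,0]]
    - [[0,0,-45],[0,0,0]]
    - [[0,0,-80],[0,0,0]]
    - [[0,0,-120],[0,0,0]]
    - [[0,0,-160],[0,0,0]]
    - [[0,0,-180],[0,0,0]]
    - [[0,0,-180],[0,0,0]]
    - [[0,0,-180],[0,0,0]]

```text
time: 3.5
tool_pos: [505.4, -376.3, 222.4]
tcp_rot: [-179.9, 0.0, 44.7]
ft_force: [-0.3, 0.5, -9.0]
finger_gap: 43.6
grip_force: 63.2
```

Emit:
jog_arm:
  rows:
    - [[15,-15,0],[0,0,0]]
    - [[45,-45,0],[0,0,0]]
    - [[80,-79,0],[0,0,0]]
    - [[115,-113,0],[0,0,0]]
    - [[150,-148,0],[0,0,0]]
    - [[185,-183,0],[0,0,0]]
    - [[220,-217,0],[0,0,0]]
    - [[255,-252,0],[0,0,0]]
    - [[290,-287,0],[0,0,0]]
    - [[325,-321,0],[0,0,0]]

```text
time: 4.5
tool_pos: [508.5, 81.9, 220.1]
tcp_rot: [-179.8, 0.2, 44.7]
ft_force: [1.6, 0.5, -5.4]
finger_gap: 43.0
grip_force: 64.7
```

Emit:
jog_arm:
  rows:
    - [[20,-20,0],[0,0,0]]
    - [[35,-35,0],[0,0,0]]
    - [[44,-43,0],[0,0,0]]
    - [[46,-45,0],[0,0,0]]
    - [[46,-45,0],[0,0,0]]
    - [[46,-45,0],[0,0,0]]
    - [[46,-45,0],[0,0,0]]

```text
time: 5.2
tool_pos: [511.9, 143.3, 223.2]
tcp_rot: [180.0, 0.0, 44.6]
ft_force: [-0.3, 0.5, -6.2]
finger_gap: 43.6
grip_force: 64.9
```

Run:
```python
from h import *
s=r.sense();print(s['time'],s['tool_pos'],s['tcp_rot'],s['joint_pos'])
for n in('top','side'):
    i,P=cloud(n);cv2.imwrite(f'pics/{n}1.png',i);np.savez(f'{n}1.npz',i=i,P=P)
a=cv2.imread('pics/top1.png')[190:320,140:300];b=cv2.imread('pics/side1.png')[190:350,180:380]
c=np.hstack([cv2.resize(a,(400,325)),cv2.resize(b,(400,325))]);cv2.imwrite('pics/c1.png',c)
```

```text
5.2 [511.86181259 143.25456757 223.1639036 ] [1.79993057e+02 2.40814069e-02 4.46496755e+01] [ 1.01210500e+01 -2.92249187e+00  9.67868439e+01 -1.94133547e-02
  8.61515522e+01  5.54726787e+01]
```

View pics/c1.png

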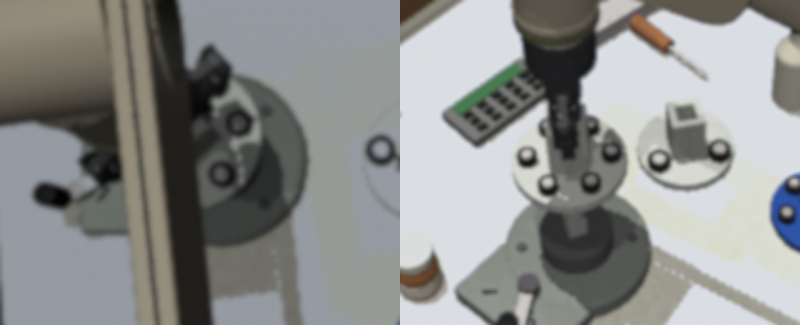

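The left crop shows the holder over the stand, half hidden by the arm. In the right crop the whole disc with its six mounts hangs level above the pedestal at about (570,165). I measure the disc centre from the side view against the spindle.

Run:
```python
from h import *
for n in('side','top'):
    P=np.load(n+'1.npz')['P'].reshape(-1,3);c=(511.9,144)
    d=np.hypot(P[:,0]-c[0],P[:,1]-c[1])
    for lo,hi in((186,192),(186,199),):
        Q=P[(P[:,2]>lo)&(P[:,2]<hi)&(d<72)&(d>25)]
        print(n,len(Q),Q.mean(0).round(1),[np.round(x,1) for x in cv2.minEnclosingCircle(Q[:,:2].astype(np.float32))], np.percentile(Q[:,2],[5,50,95]))
```

```text
side 511 [498.2 153.9 190.1] [array([509.7, 144.4]), np.float64(66.3)] [187.35330881 190.44075868 191.85622426]
side 1157 [498.1 155.7 192.3] [array([509.7, 144.4]), np.float64(66.3)] [188.19381014 192.34378987 196.65671748]
top 175 [502.1 104.8 190.8] [array([512. , 135.1]), np.float64(62.8)] [188.37248344 191.15306737 191.9467456 ]
top 664 [504.6 106.2 193.1] [array([512.7, 135.9]), np.float64(63.6)] [190.18732909 193.17424795 196.05108474]
```

Emit:
jog_arm:
  rows:
    - [[0,0,15],[0,0,0]]
    - [[0,0,35],[0,0,0]]
    - [[0,0,50],[0,0,0]]
    - [[0,0,58],[0,0,0]]
    - [[0,0,64],[0,0,0]]
    - [[0,0,69],[0,0,0]]
    - [[0,0,73],[0,0,0]]
    - [[0,0,76],[0,0,0]]
    - [[0,0,78],[0,0,0]]
    - [[0,0,78],[0,0,0]]

```text
time: 6.3
tool_pos: [511.7, 144.4, 145.2]
tcp_rot: [-180.0, 0.0, 44.7]
ft_force: [0.3, -0.1, -7.3]
finger_gap: 43.1
grip_force: 64.8
```

Emit:
jog_arm:
  rows:
    - [[0,0,3],[0,0,0]]
    - [[0,0,6],[0,0,0]]
    - [[0,0,9],[0,0,0]]
    - [[0,0,11],[0,0,0]]
    - [[0,0,12],[0,0,0]]
    - [[0,0,12],[0,0,0]]

```text
time: 6.9
tool_pos: [511.6, 144.4, 133.1]
tcp_rot: [-180.0, 0.0, 44.7]
ft_force: [-0.6, 0.5, -7.7]
finger_gap: 43.2
grip_force: 64.9
```

Emit:
jog_arm:
  rows:
    - [[0,0,1],[0,0,0]]
    - [[0,0,2],[0,0,0]]
    - [[0,0,3],[0,0,0]]
    - [[0,0,4],[0,0,0]]
    - [[0,0,5],[0,0,0]]
    - [[0,0,5],[0,0,0]]

```text
time: 7.5
tool_pos: [511.8, 144.5, 128.6]
tcp_rot: [180.0, -0.0, 44.7]
ft_force: [-1.6, -0.3, -5.4]
finger_gap: 43.5
grip_force: 65.5
```

Emit:
jog_arm:
  rows:
    - [[0,0,0.7],[0,0,0]]
    - [[0,0,1.4],[0,0,0]]
    - [[0,0,2],[0,0,0]]
    - [[0,0,2],[0,0,0]]

```text
time: 7.9
tool_pos: [512.2, 144.6, 128.0]
tcp_rot: [180.0, -0.1, 44.7]
ft_force: [-7.1, -0.7, 9.7]
finger_gap: 43.4
grip_force: 67.0
```

Emit:
jog_arm:
  rows:
    - [[0,0,0],[0,0,-0.05]]
    - [[0,0,0],[0,0,-0.1]]
    - [[0,0,0],[0,0,-0.15]]
    - [[0,0,0],[0,0,-0.2]]
    - [[0,0,0],[0,0,-0.2]]

```text
time: 8.4
tool_pos: [512.6, 144.1, 126.5]
tcp_rot: [179.9, -0.0, 56.2]
ft_force: [3.0, -2.1, -5.6]
finger_gap: 42.9
grip_force: 65.2
```

Emit:
jog_arm:
  rows:
    - [[0,0,1],[0,0,0]]
    - [[0,0,2],[0,0,0]]
    - [[0,0,3],[0,0,0]]
    - [[0,0,3],[0,0,0]]

```text
time: 8.8
tool_pos: [512.7, 144.1, 123.6]
tcp_rot: [179.9, -0.0, 56.1]
ft_force: [4.8, -2.8, -5.0]
finger_gap: 43.2
grip_force: 65.3
```

Run:
```python
from h import *
s=r.sense();print(s['wrist_torque'],s['tool_pos'],s['ft_force'])
```

```text
[-0.65504429 -1.16845945  0.01227776] [512.68566675 144.12014156 123.60826682] [ 4.81576923 -2.78499863 -5.04676804]
```

Emit:
jog_arm:
  rows:
    - [[0,0,2],[0,0,0]]
    - [[0,0,4],[0,0,0]]
    - [[0,0,6],[0,0,0]]
    - [[0,0,8],[0,0,0]]
    - [[0,0,10],[0,0,0]]
    - [[0,0,12],[0,0,0]]
    - [[0,0,14],[0,0,0]]
    - [[0,0,15],[0,0,0]]
    - [[0,0,15],[0,0,0]]

```text
time: 9.7
tool_pos: [512.9, 144.1, 108.7]
tcp_rot: [179.9, -0.1, 56.1]
ft_force: [5.4, -3.1, -5.2]
finger_gap: 43.2
grip_force: 65.4
```

Emit:
jog_arm:
  rows:
    - [[0,0,1],[0,0,0]]
    - [[0,0,2],[0,0,0]]
    - [[0,0,3],[0,0,0]]
    - [[0,0,4],[0,0,0]]
    - [[0,0,4.5],[0,0,0]]
    - [[0,0,4.5],[0,0,0]]

```text
time: 10.3
tool_pos: [513.0, 144.1, 104.7]
tcp_rot: [179.9, -0.1, 56.1]
ft_force: [4.1, -2.5, -3.3]
finger_gap: 43.3
grip_force: 65.6
```

Emit:
jog_arm:
  rows:
    - [[0,0,0.7],[0,0,0]]
    - [[0,0,1.4],[0,0,0]]
    - [[0,0,1.4],[0,0,0]]

```text
time: 10.6
tool_pos: [513.0, 144.1, 104.6]
tcp_rot: [179.9, -0.1, 56.1]
ft_force: [-0.5, -5.3, 9.0]
finger_gap: 43.4
grip_force: 67.1
```

The holder has bottomed 24 mm below first contact, so it is seated. I release it and rise.

Emit:
jog_arm:
  rows:
    - [[0,0,0],[0,0,0]]
    - [[0,0,0],[0,0,0]]
    - [[0,0,0],[0,0,0]]
    - [[0,0,0],[0,0,0]]
    - [[0,0,0],[0,0,0]]
    - [[0,0,0],[0,0,0]]
  grip: 85

```text
time: 11.2
tool_pos: [511.7, 144.5, 102.3]
tcp_rot: [-180.0, 0.0, 56.2]
ft_force: [0.1, 0.1, -0.2]
finger_gap: 84.5
grip_force: 0.0
```

Emit:
jog_arm:
  rows:
    - [[0,0,-10],[0,0,0]]
    - [[0,0,-30],[0,0,0]]
    - [[0,0,-60],[0,0,0]]
    - [[0,0,-90],[0,0,0]]
    - [[0,0,-120],[0,0,0]]
    - [[0,0,-130],[0,0,0]]
    - [[0,0,-130],[0,0,0]]
    - [[0,0,-130],[0,0,0]]

```text
time: 12.0
tool_pos: [511.3, 144.3, 231.4]
tcp_rot: [-180.0, 0.0, 56.2]
ft_force: [1.3, -0.2, -0.2]
finger_gap: 84.9
grip_force: 0.0
```

Run:
```python
from h import *
s=r.sense();print(s['tool_pos'],s['tcp_rot'])
for n in('side','top'):
    i,P=cloud(n);cv2.imwrite(f'pics/{n}2.png',i);P=P.reshape(-1,3)
    d=np.hypot(P[:,0]-512,P[:,1]-144.5)
    Q=P[(P[:,2]>66)&(P[:,2]<82)&(d<75)];print(n,'disc',len(Q),cv2.minEnclosingCircle(Q[:,:2].astype(np.float32)),np.median(Q[:,2]))
    A=np.c_[Q[:,:2]-Q[:,:2].mean(0),np.ones(len(Q))];print('plane',np.linalg.lstsq(A,Q[:,2],rcond=None)[0])
    Q=P[(P[:,2]>132)&(P[:,2]<148)&(d<40)];print(n,'hub',len(Q),Q.mean(0) if len(Q) else '')
    Q=P[(P[:,2]>85)&(P[:,2]<105)&(np.hypot(P[:,0]-466.5,P[:,1]-297)<25)];print(n,'knob',len(Q),cv2.minEnclosingCircle(Q[:,:2].astype(np.float32)) if len(Q) else '')
cv2.imwrite('pics/c2.png',cv2.resize(cv2.imread('pics/side2.png')[220:400,170:390],(660,540)))
```

```text
[511.33285518 144.32851839 231.36345249] [-1.79951546e+02  4.56043854e-02  5.61934464e+01]
side disc 1119 ((510.263427734375, 145.1768341064453), 66.76509857177734) 73.57393636950928
plane [ 6.32058211e-03 -2.30534163e-03  7.37443086e+01]
side hub 250 [509.85488146 146.30035771 138.97742258]
side knob 97 ((463.3200378417969, 295.9039611816406), 12.865828514099121)
top disc 828 ((511.97589111328125, 141.3939208984375), 64.58470153808594) 74.70721617100901
plane [-3.17034011e-03  9.62867594e-03  7.47430243e+01]
top hub 165 [512.30944039 135.22480212 140.05142214]
top knob 86 ((466.7298583984375, 296.7592468261719), 11.911299705505371)
```

View pics/c2.png

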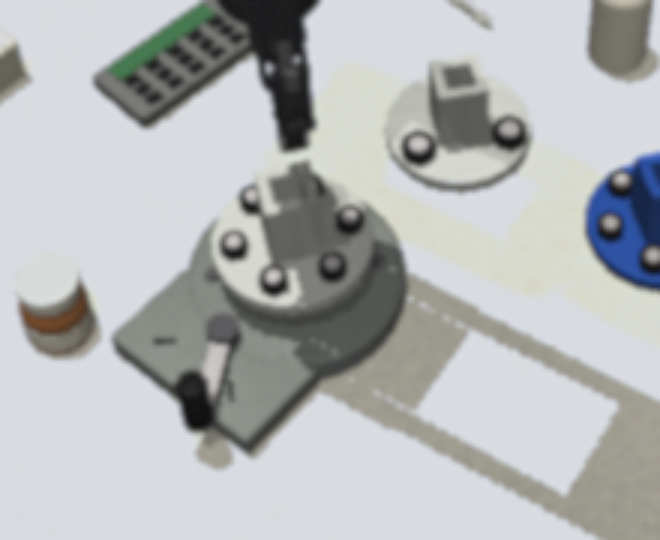

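The crop shows the holder flat on the pedestal, disc around (295,235), and the lever knob at (195,400), clear of the jar at (57,305). Step 1 stands. Next I check the pivot and middle mark by rays.

Run:
```python
from h import *
print('pivot',ray('top',192.5,252.8,50),'mid mark',ray('top',175.3,253.4,30))
print('side pivot',ray('side',170+222/3,220+328/3,50),'mid mark',ray('side',170+229/3,220+390/3,30), 'third', ray('side',170+165/3,220+340/3,30))
c=lambda x,y:ray('top',145+(x-400)/3.2,210+y/3.2,30)
print('m1',c(517,182),'m3',c(520,95),'mid',c(497,139))
for n in('top','side'):
    P=np.load(n+'0.npz')['P'].reshape(-1,3);Q=P[(P[:,2]>44)&(P[:,2]<58)&(np.hypot(P[:,0]-509,P[:,1]-229)<20)];print(len(Q),cv2.minEnclosingCircle(Q[:,:2].astype(np.float32)),Q[:,2].mean())
```

```text
pivot [508.83078976 226.67549493  50.        ] mid mark [508.45991721 275.04763335  30.        ]
side pivot [504.0691401  232.29984603  50.        ] mid mark [470.17867356 260.22842603  30.        ] third [540.56783276 261.8951768   30.        ]
m1 [474.52460239 256.91870109  30.        ] m3 [544.21697557 259.23686784  30.        ] mid [508.36475894 275.00940924  30.        ]
82 ((507.8584289550781, 231.53944396972656), 15.298135757446289) 46.67441981897424
54 ((507.1952819824219, 229.59837341308594), 12.870064735412598) 46.25211814915081
```

Emit:
jog_arm:
  rows:
    - [[15,-18,0],[0,0,-0.1]]
    - [[35,-42,10],[0,0,-0.24]]
    - [[55,-66,20],[0,0,-0.38]]
    - [[75,-90,30],[0,0,-0.52]]
    - [[90,-108,45],[0,0,-0.66]]
    - [[100,-120,55],[0,0,-0.8]]
    - [[102,-122,60],[0,0,-0.887]]
    - [[102,-122,60],[0,0,-0.887]]
    - [[102,-122,60],[0,0,-0.887]]
    - [[102,-122,60],[0,0,-0.887]]
  grip: 85

```text
time: 13.1
tool_pos: [467.3, 296.6, 172.4]
tcp_rot: [-180.0, 0.0, 106.9]
ft_force: [-0.6, -0.5, 0.6]
finger_gap: 85.3
grip_force: 0.0
```

Emit:
jog_arm:
  rows:
    - [[0,0,20],[0,0,0]]
    - [[0,0,50],[0,0,0]]
    - [[0,0,80],[0,0,0]]
    - [[0,0,100],[0,0,0]]
    - [[0,0,110],[0,0,0]]
    - [[0,0,114],[0,0,0]]
    - [[0,0,114],[0,0,0]]

```text
time: 13.8
tool_pos: [467.5, 297.0, 58.9]
tcp_rot: [180.0, -0.0, 107.0]
ft_force: [-0.4, -0.7, 0.0]
finger_gap: 84.8
grip_force: 0.0
```

Emit:
jog_arm:
  rows:
    - [[0,0,0],[0,0,0]]
    - [[0,0,0],[0,0,0]]
    - [[0,0,0],[0,0,0]]
    - [[0,0,0],[0,0,0]]
    - [[0,0,0],[0,0,0]]
    - [[0,0,0],[0,0,0]]
    - [[0,0,0],[0,0,0]]
    - [[0,0,0],[0,0,0]]
    - [[0,0,0],[0,0,0]]
  grip: 18
  force: 20

```text
time: 14.7
tool_pos: [467.5, 297.2, 58.9]
tcp_rot: [180.0, -0.0, 107.0]
ft_force: [-2.3, -0.9, 4.6]
finger_gap: 23.1
grip_force: 21.7
```

Emit:
jog_arm:
  rows:
    - [[0.8,3.3,0],[0,0,0]]
    - [[1.5,6.7,0],[0,0,0]]
    - [[2,10,0],[0,0,0]]
    - [[2.4,13.6,0],[0,0,0]]
    - [[2.7,20.6,0],[0,0,0]]
    - [[2.4,27.6,0],[0,0,0]]
    - [[1.5,34.5,0],[0,0,0]]
    - [[-0.2,41.9,0],[0,0,0]]
    - [[-0.2,41.9,0],[0,0,0]]
    - [[-0.2,41.9,0],[0,0,0]]

```text
time: 15.7
tool_pos: [507.2, 310.1, 58.3]
tcp_rot: [180.0, -0.1, 107.0]
ft_force: [0.3, 6.1, -0.2]
finger_gap: 23.4
grip_force: 21.7
```

Knob at (507,310), the target. I release it, rise and check.

Emit:
jog_arm:
  rows:
    - [[0,0,0],[0,0,0]]
    - [[0,0,0],[0,0,0]]
    - [[0,0,0],[0,0,0]]
    - [[0,0,0],[0,0,0]]
    - [[0,0,0],[0,0,0]]
  grip: 60

```text
time: 16.2
tool_pos: [507.3, 309.0, 58.4]
tcp_rot: [-180.0, 0.0, 107.0]
ft_force: [0.3, -0.2, -0.4]
finger_gap: 60.2
grip_force: 0.0
```

Emit:
jog_arm:
  rows:
    - [[0,0,-5],[0,0,0]]
    - [[0,0,-25],[0,0,0]]
    - [[0,0,-55],[0,0,0]]
    - [[0,0,-95],[0,0,0]]
    - [[0,0,-135],[0,0,0]]
    - [[0,0,-175],[0,0,0]]
    - [[0,0,-190],[0,0,0]]
    - [[0,0,-190],[0,0,0]]

```text
time: 17.0
tool_pos: [508.8, 309.9, 252.3]
tcp_rot: [179.6, -0.1, 107.0]
ft_force: [-0.1, 0.9, -0.8]
finger_gap: 60.0
grip_force: 0.0
```

Emit:
jog_arm:
  rows:
    - [[-10,-30,0],[0,0,0]]
    - [[-20,-70,0],[0,0,0]]
    - [[-30,-110,0],[0,0,0]]
    - [[-40,-140,0],[0,0,0]]
    - [[-40,-150,0],[0,0,0]]
    - [[-40,-150,0],[0,0,0]]
    - [[-40,-150,0],[0,0,0]]

```text
time: 17.7
tool_pos: [375.8, 227.2, 247.6]
tcp_rot: [-180.0, -0.0, 107.0]
ft_force: [0.3, -1.2, 0.0]
finger_gap: 59.8
grip_force: 0.0
```

Run:
```python
from h import *
s=r.sense();print(s['time'],s['tool_pos'],s['ft_force'])
for n in('side','top'):
    i,P=cloud(n);cv2.imwrite(f'pics/{n}3.png',i);P=P.reshape(-1,3)
    Q=P[(P[:,2]>85)&(P[:,2]<105)&(np.hypot(P[:,0]-507,P[:,1]-309)<25)];
    if len(Q):
        c=cv2.minEnclosingCircle(Q[:,:2].astype(np.float32));print(n,'knob',len(Q),c,'lever',np.radians(91.6+50)-np.arctan2(c[0][1]-229.5,c[0][0]-509.2))
    d=np.hypot(P[:,0]-512,P[:,1]-144.5)
    Q=P[(P[:,2]>66)&(P[:,2]<82)&(d<75)];print(n,'disc',len(Q),cv2.minEnclosingCircle(Q[:,:2].astype(np.float32)),np.median(Q[:,2]))
a=cv2.imread('pics/top3.png')[190:310,140:300];b=cv2.imread('pics/side3.png')[240:390,180:380]
cv2.imwrite('pics/c3.png',np.hstack([cv2.resize(a,(400,300)),cv2.resize(b,(400,300))]))
```

```text
17.7 [375.77365405 227.19886574 247.64374352] [ 0.29755436 -1.18609851  0.03976251]
side knob 98 ((503.80078125, 309.4680480957031), 13.259112358093262) lever 0.833175007681521
side disc 940 ((510.7587890625, 146.21292114257812), 66.0732650756836) 73.68069887300555
top knob 81 ((506.06097412109375, 309.7097473144531), 11.802557945251465) lever 0.8614746379158793
top disc 1321 ((513.0239868164062, 145.68984985351562), 65.1976318359375) 74.69912339347229
```

View pics/c3.png

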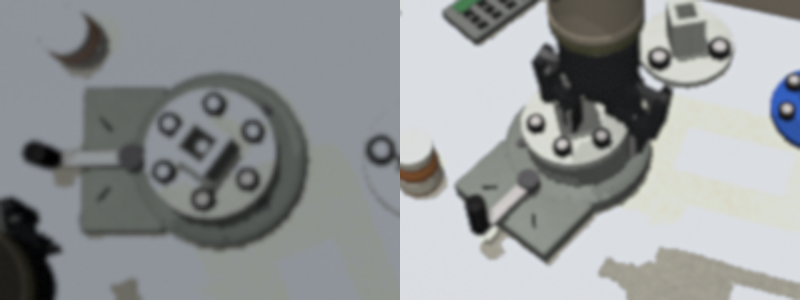

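The crop shows the six-mount holder flat on the stand at (210,155) in the left half. The lever lies over the middle mark with its knob at (40,155), the jar is untouched, and the gripper is clear. I hand in.

```bash
python3 -c "
from bench import r
print(r.hand_in())"
```

```text
the job is handed in; nothing more can be done
None
```

The six-mount holder is seated flat on the stand, and the clamp lever measured 0.83–0.86 rad, within tolerance of the 0.873 rad middle mark. The job was handed in at about 18 s; the hand-in call returned no verdict.

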